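Unbolt the sprung gate of a loading fixture

TASK

Unbolt the blue gate of the fixture: with one fingertip hold the yellow sprung safety catch bar down, and meanwhile with the other fingertip push the red tab so that the bolt slides fully back, away from the gate, and the gate springs open by itself. Then let go, so that the catch comes up again and locks the bolt open. Do not pick up or shift the torch head behind the gate or anything else lying about.

Things in the scene. Friction and masses are not known exactly. Their poses are not given: they have to be found in the camera images.
- fixture: loading fixture, fixed to the bench: grey plate 170 x 325 x 12 mm, turned by up to 20 degrees. Origin on the bench top under the working area; axes: z up, +y along the bolt to the gate, +x to the back. The plate spans x -60..110, y -125..200 mm. The steel bolt, 14 mm wide, runs along y at x = -30 mm, top at z = 44 mm, in two staples at y = -52 and +72 mm, tops at z = 48 mm
- nest (a point): centre of the nest's floor (plate top, z = 12 mm), at x = 28, y = 140 mm of the fixture. Nest walls: y 86 to 194 mm, x -2 to +68 mm of the fixture, up to z = 45 mm. The blue gate, 100 mm long, stands before it at x = -14 mm, up to z = 74 mm
- catch_bar (a point): yellow bar of the spring catch, 26 (x) x 130 (y) x 12 mm. This point: centre of its top face, z = 64 mm when up; axes as the fixture's. Lies at x = +30, y = -52..+78 mm of the fixture, parallel to the bolt: a fingertip can hold it down and slide along it. Goes straight down 12 mm against a spring (3 to 6.6 N); its steel tooth blocks the bolt until it is 7 mm down
- catch (a joint): how far the catch bar is pressed down (m): 0 up, 0.012 at its lower stop. It rests at 0 where the bolt is fully in or fully back, and stays about 0.006 down, tooth rubbing under the bolt, in between
- bolt_tab (a point): red upright tab on the bolt, 30 (x) x 10 (y) x 42 mm high. This point is its centre, z = 65 mm (it spans z = 44 to 86); axes as the fixture's. At x = -30, y = +20 mm of the fixture with the bolt in. Push its face at y = +5 mm toward the fixture's -y. Behind that face, for 40 mm along +y, a fingertip has free room down to the bolt's top (z = 44 mm)
- bolt (a joint): how far the bolt is drawn back (m), along the fixture's -y: 0 fully in, holding the gate; 0.052 fully back at its stop. 2 mm of play while the catch is up; friction about 3 N; stays where it is left. The gate is free from about 0.028 on; the catch comes up again only from 0.048 to 0.052
- gate (a joint): angle of the blue gate (rad): 0 quite shut, about 0.05 as it leans on the bolt at the start, 1.3 wide open. A light spring swings it open toward the robot (to -x of the fixture) as soon as the bolt is out of its way; its hinge is at its left end, x = -14 mm, y = +190 mm of the fixture
- torch_head: black round torch head, 41 mm across, 49 mm high, loose, standing on the plate in the nest behind the gate; origin at the centre of its underside. To be left alone
- lamp_tube: black short tube, 25 x 42 x 25 mm, lying loose on the back right of the plate; origin at its underside. To be left alone
- hex_key: black hex key, 28 x 79 x 7 mm, loose on the left of the bench; origin at its underside. To be left alone
- screwdriver_amber: screwdriver with an amber handle, 154 mm long, loose on the right; origin at its underside. To be left alone
- screwdriver_red: screwdriver with a red handle, 107 mm long, loose on the right; origin at its underside. To be left alone

How it is judged:
On the way:
1. the catch bar is held down while the bolt is pushed out of its locked place (value of joint catch above 0.0065 m and value of joint bolt between 0.006 and 0.046 m), for 0.05 s.
At the end, for the whole second after the job is handed in: the bolt is drawn at least 46 of its 52 mm, the catch bar is up again (within 2 mm), the gate stands open by more than 0.9 rad, and the torch head stands within 20 mm of where it stood (value of joint bolt above 0.046 m and value of joint catch below 0.002 m and value of joint gate above 0.9 rad and distance of torch_head from where it was at the start of the episode below 0.02 m and angle between torch_head's own z axis and vertical below 0.2 rad); the robot touches nothing.
It fails at once if the torch head is lifted or shoved (distance of torch_head from where it was at the start of the episode above 0.02 m).
It fails at once if another loose thing is lifted or shoved by more than 20 mm (distance of any of lamp_tube, hex_key, screwdriver_amber, screwdriver_red from where it was at the start of the episode above 0.02 m).
It also fails if it takes over 34 s, if anything falls off the work surface, if the arm or the gripper's body presses on something with over 40 N, if the wrist force passes 120 N, or if a joint passes its speed limit or range.

ROBOT

A 6-joint arm with a two-finger parallel gripper is mounted at the origin on a cart in front of the work surface, level with it; the furniture and walls round the work are solid. World frame = base frame: x ahead of the robot, y to its left, z up, the work surface at z = 0. Lengths are in m, angles in rad, forces in N, time in s.
With the tool pointing down it reaches from about 0.325 to 0.775 m from the base axis. Payload 5.5 kg.
Tool frame: the origin (TCP) lies midway between the tips of the shut fingers; the grasp point (between the pads) lies 19 mm behind it; z points along the fingers, y is the direction in which the jaws open and shut (so a half turn about z gives the same grasp; the last joint's range is limited). The gripper opens to 85 mm and grips with 20 to 120 N. Pads are 22 mm wide; open, the fingers measure 114 mm over their backs; the gripper's body (76 mm by 85 mm) begins 54 mm behind the grasp point. The pads swing forward as they close: fully open they stand 13 mm farther back than shut.
Start: joints at [-1.384, 0.091, 1.231, -0, 1.82, -0.057], TCP at [0.145, -0.582, 0.231] pointing down, gripper open.
Joint ranges: [-2.87, 2.87], [-0.86, 2.18], [0.17, 2.46], [-1.51, 4.65], [0.06, 2.69], [-2.65, 2.65]. Speed limits (rad/s): [2.57, 2.57, 3.01, 3.14, 3.14, 3.14].

INTERFACE

Orientations are given as a unit quaternion [w, x, y, z].
In Python, from rig import ctrl, jaws, optics gives the robot as it stands. The module is installed in compiled form; this text tells all that it offers. Calls block until the motion is done:
- ctrl.move_to(position, orientation): joint-space move of the TCP to a pose.
- ctrl.servo_line(position, orientation=None, velocity=0.15, threshold=None): straight line of the TCP; orientation=None keeps the orientation; velocity is the mean speed in m/s. With threshold (N) it stops when the force on the tool has changed by that much, and returns True; else False.
- ctrl.movej(angles): joint-space move.
- jaws.command_gripper(opening, strength=None): finger opening in m; strength is the grip in N (None keeps the last); returns when the fingers have stopped.
- ctrl.sleep(seconds).
- ctrl.ik(position, orientation): joint angles nearest the present ones, or None.
- ctrl.sense(): the state.
- optics.capture(name): name is "side" or "top" or "wrist"; returns the picture (384x512x3 uint8, red, green, blue); there is no depth.
- optics.camera_info(name): a dict with "mtx" (3x3 intrinsics, pixels), "R" (3x3) and "t" (3): a world point X has camera coordinates R X + t. Camera axes: x right, y down, z forward; pixel columns grow to the right and rows downward; lengths in m; the calibration is good to about 2 mm. A picture is of the moment at which its call begins: read the wrist's pose just before it. camera_info takes no time and is no camera call; for the wrist camera it gives the pose at the moment of the call.
A pose or a line that the arm cannot do raises ctrl.PlanningError and nothing moves.
- ctrl.close_job(): hands the job in, once; it reports no verdict.
Trained networks look in the newest picture that a camera, given by its name, has taken for a name from the list of things; names that differ only in an ending like _2 or _b are one class to them, and where a whole thing is asked for, a point or a joint stands for the part that bears it (a point fixed in the world has none). Each returns a list of dicts, best first, with "p" (0 to 1); they miss things now and then, are a little off and sometimes report something else, mostly with a low value. They report only what shows in the picture. A call takes as long as a camera call.
- optics.cut_out(target, camera): "region" (384x512 bool, what is visible of it) and "xy" ([column, row] in pixels, amid what is visible of it).
The state is a dict: "clock": time; "joint_positions": joint angles; "qd": joint speeds; "effort": joint torques, N m; "position": TCP position; "tool_rot": TCP orientation; "contact_force": force on the tool from outside, world axes, zero at the start; "torque": the same for the moment, N m; "opening": finger opening in m.
Only numpy, scipy, OpenCV 4.12 (cv2) and the standard library are available. Lean on these libraries where they do the work, as an engineer would, in place of code of your own. Each camera call takes 0.05 s, during which the arm holds its last target. There are 200 camera calls.

## Working session

There is one attempt and no reset: what is moved stays moved. The work goes in short steps, each a Python script; the robot and the scene stay as the last script left them, time stands still between calls to the robot, and variables do not carry over. Pictures are saved under pics/ and viewed, on a budget of 10 in all, crops included, one or two more only if the job needs it, and the job is handed in when it is done.

```bash
mkdir -p pics; python3 - <<'E'
from rig import ctrl, jaws, optics
import cv2,numpy as np
ims=[]
for c in ["top","side"]:
    im=optics.capture(c); cv2.imwrite(f"pics/{c}0.png",im[:,:,::-1])
    i=optics.camera_info(c); print(c,np.round(i["mtx"],1).tolist(),np.round(i["R"],3).tolist(),np.round(i["t"],3).tolist())
    for n in ["catch_bar","bolt_tab","fixture","gate","torch_head","lamp_tube","screwdriver_red"]:
        for d in optics.cut_out(n,c)[:1]: print(n,round(d["p"],2),np.round(d["xy"]),d["region"].sum())
print(ctrl.sense())
E
```

```text
top [[421.5, 0.0, 259.5], [0.0, 421.5, 193.9], [0.0, 0.0, 1.0]] [[0.022, -1.0, -0.005], [-0.986, -0.021, -0.163], [0.163, 0.009, -0.987]] [0.107, 0.585, 1.21]
catch_bar 0.87 [242. 198.] 398
bolt_tab 0.52 [234. 222.] 226
fixture 0.68 [235. 207.] 5521
gate 0.75 [195. 207.] 206
torch_head 0.66 [198. 195.] 183
screwdriver_red 0.58 [396. 226.] 103
side [[357.7, 0.0, 260.5], [0.0, 357.7, 195.0], [0.0, 0.0, 1.0]] [[-0.827, -0.562, 0.009], [-0.365, 0.524, -0.77], [0.428, -0.64, -0.638]] [0.538, 0.212, 0.879]
catch_bar 0.69 [253. 218.] 441
bolt_tab 0.57 [267. 228.] 276
fixture 0.57 [242. 240.] 5344
gate 0.95 [234. 256.] 722
torch_head 0.71 [219. 244.] 257
lamp_tube 0.71 [260. 200.] 122
{'clock': 0.8, 'joint_positions': array([-1.38369665e+00,  9.10277900e-02,  1.23068012e+00, -2.74722683e-05,
        1.81978809e+00, -5.66656492e-02]), 'qd': array([ 0.00054958,  0.00060374, -0.00142673, -0.00019206,  0.00013896,
       -0.00041242]), 'effort': array([-2.91295009e-04, -4.58421206e+01, -4.18063009e+01, -2.33784322e-04,
        6.92447793e-04, -3.26976556e-05]), 'position': array([ 0.14482778, -0.5822768 ,  0.23132971]), 'tool_rot': array([ 4.90895702e-05,  9.92581909e-01,  1.21577756e-01, -1.01347060e-05]), 'contact_force': array([-0.36398537, -0.09871742, -0.00064575]), 'torque': array([ 0.0058547 , -0.01299136, -0.01142304]), 'opening': 0.0853278262395757}
```

View pics/top0.png

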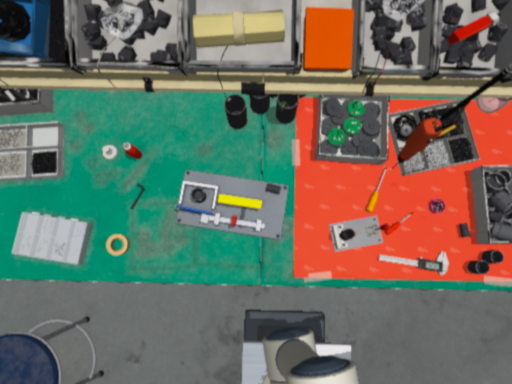

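View pics/side0.png

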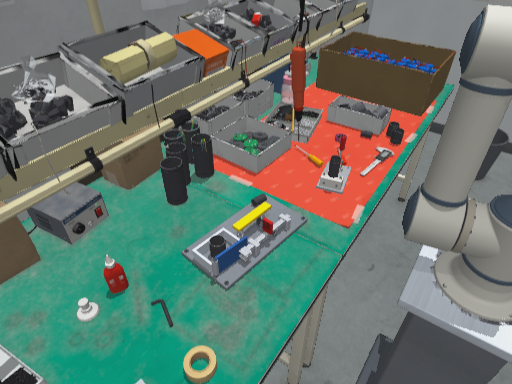

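The top view shows the fixture at about (232,203), with the yellow bar at (240,200), the red tab at (234,221) and the gate at the left. The side view agrees. Next I estimate the pose and look from the wrist camera.

```bash
cat > h.py <<'E'
from rig import ctrl, jaws, optics
import cv2,numpy as np
from scipy.spatial.transform import Rotation as Rn
def ray(px,z,i):
    R,t,K=map(np.array,(i["R"],i["t"],i["mtx"])); o=-R.T@t
    d=R.T@np.linalg.inv(K)@np.array([px[0],px[1],1.]); return o+d*(z-o[2])/d[2]
def bar(c,i):   # centre+direction (top face) of the catch bar
    r=optics.cut_out("catch_bar",c)[0]["region"]
    P=np.array([ray(p,.064,i)[:2] for p in np.argwhere(r)[:,::-1]],np.float32)*1000
    (x,y),(a,b),_=rect=cv2.minAreaRect(P)
    B=cv2.boxPoints(rect); e=max([B[1]-B[0],B[2]-B[1]],key=np.linalg.norm); e=e*np.sign(e[1])
    return np.array([x,y])/1000,np.arctan2(-e[0],e[1]),(a,b)
def quat(yaw): # tool down, tool y along fixture x (either sign)
    qs=[]
    for s in (1,-1):
        y=s*np.array([np.cos(yaw),np.sin(yaw),0]); z=np.array([0,0,-1.]); x=np.cross(y,z)
        qs.append(Rn.from_matrix(np.c_[x,y,z]).as_quat()[[3,0,1,2]])
    return qs
def world(c,yaw,x,y,z): # fixture xy (m) -> world; c = fixture origin
    C,S=np.cos(yaw),np.sin(yaw); return np.array([c[0]+C*x-S*y,c[1]+S*x+C*y,z])
E
python3 - <<'E'
from h import *
for c in ["top","side"]:
    optics.capture(c); i=optics.camera_info(c)
    ce,yaw,s=bar(c,i); o=world(ce,yaw,-.030,-.013,0)
    print(c,ce,np.degrees(yaw),s,"origin",o[:2])
    t=optics.cut_out("bolt_tab",c)[0]["xy"]; print(" tab meas",ray(t,.07,i)," pred",world(o,yaw,-.03,.02,0))
    if c=="top": O,Y=o,yaw
p=world(O,Y,-.0,.02,.30)
for q in quat(Y):
    j=ctrl.ik(p,q); print(j)
best=min([q for q in quat(Y) if ctrl.ik(p,q) is not None],key=lambda q:abs(ctrl.ik(p,q)[5]))
ctrl.move_to(p,best); jaws.command_gripper(.046)
print(ctrl.sense()["clock"],ctrl.sense()["position"],ctrl.sense()["opening"])
i=optics.camera_info("wrist"); im=optics.capture("wrist"); cv2.imwrite("pics/w1.png",im[:,:,::-1])
try:
  ce,yaw,s=bar("wrist",i); o=world(ce,yaw,-.030,-.013,0); print("wrist",ce,np.degrees(yaw),s,o)
  t=optics.cut_out("bolt_tab","wrist")[0]["xy"]; print(t,ray(t,.075,i),"pred",world(o,yaw,-.03,.02,0))
except Exception as e: print(repr(e))
E
```

```text
top [0.55662323 0.17864832] -45.089745 (113.6391372680664, 95.03632354736328) origin [0.52623651 0.19071674]
 tab meas [0.49959723 0.19293394 0.07      ]  pred [0.51922083 0.22608311 0.        ]
side [0.5453338  0.19193637] 40.06447 (103.14481353759766, 125.26895141601562) origin [0.53074162 0.16267773]
 tab meas [0.4879171  0.20449148 0.07      ]  pred [0.49490901 0.15867467 0.        ]
[ 3.03447347e-01  5.67921002e-02  1.14421831e+00 -4.44089210e-16
  1.94058224e+00  1.09041190e+00]
[ 3.03447347e-01  5.67921002e-02  1.14421831e+00 -4.44089210e-16
  1.94058224e+00 -2.05118075e+00]
4.6667 [0.54041881 0.20479096 0.30001582] 0.04608875091590037
wrist [0.54133417 0.17860886] -7.4650345 (131.25967407226562, 62.721763610839844) [0.50989946 0.16961667 0.        ]
[245.7, 196.1] [0.50616389 0.19008681 0.075     ] pred [0.48275216 0.19334479 0.        ]
```

View pics/w1.png

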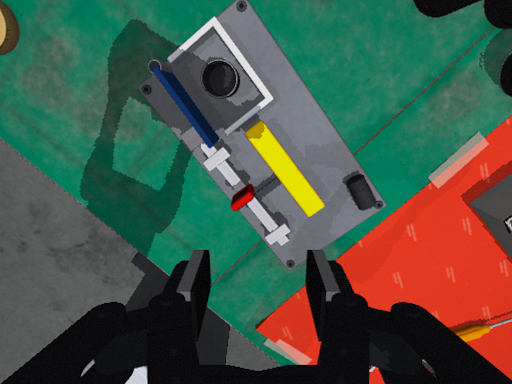

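The wrist view shows the whole fixture: the bar runs from (257,127) to (314,210), the tab is at (243,197) and the gate is shut on the bolt. The bar's network mask has stray pixels, so I'll intersect it with yellow and red colour masks. I'll align the tool and re-measure from closer.

```bash
cat >> h.py <<'E'
def blob(im,name):
    h=cv2.cvtColor(im,cv2.COLOR_RGB2HSV).astype(int)
    ok=(h[...,1]>150)&(h[...,2]>90)
    m=ok&((abs(h[...,0]-29)<6) if name=="bar" else ((h[...,0]<6)|(h[...,0]>174)))
    n,l,s,c=cv2.connectedComponentsWithStats(m.astype(np.uint8)); return l,s,c
def bar2(im,i):
    l,s,c=blob(im,"bar"); k=1+np.argmax(s[1:,4])
    P=np.array([ray(p,.064,i)[:2] for p in np.argwhere(l==k)[:,::-1]],np.float32)*1000
    rect=cv2.minAreaRect(P); B=cv2.boxPoints(rect)
    e=max([B[1]-B[0],B[2]-B[1]],key=np.linalg.norm); e=e*np.sign(e[1])
    return np.array(rect[0])/1000,np.arctan2(-e[0],e[1]),rect[1]
def proj(P,i):
    u=np.array(i["mtx"])@(np.array(i["R"])@P+np.array(i["t"])); return u[:2]/u[2]
E
python3 - <<'E'
from h import *
def look(tag,save=False):
    i=optics.camera_info("wrist"); im=optics.capture("wrist")
    ce,yaw,s=bar2(im,i); o=world(ce,yaw,-.030,-.013,0)
    print(tag,"bar",ce,np.degrees(yaw),s,"orig",o[:2])
    if save:
        g=im[:,:,::-1].copy()
        for P in [(-.03,.02,.086),(-.03,.025,.086),(-.045,.025,.086),(-.015,.025,.086),(.03,-.052,.064),(.03,.078,.064),(-.06,-.125,.012),(-.06,.2,.012),(.11,-.125,.012),(.11,.2,.012)]:
            u=proj(world(o,yaw,*P),i); cv2.circle(g,tuple(int(v) for v in np.round(u)),2,(255,0,255),-1)
        cv2.imwrite("pics/w2.png",g)
    t=optics.cut_out("bolt_tab","wrist"); 
    if t: print(" tab",t[0]["xy"],ray(t[0]["xy"],.07,i)[:2],"pred",world(o,yaw,-.03,.02,0)[:2])
    return o,yaw
im=optics.capture("top"); i=optics.camera_info("top"); print("top",bar2(im,i))
o,Y=look("a")
p=world(o,Y,0,.045,.22); q=min(quat(Y),key=lambda q:abs(ctrl.ik(p,q)[5]))
# camera sees ahead of the tool: stand back 60 mm to keep the tab in view
ctrl.move_to(world(o,Y,-.0,.045,.24),q)
o,Y=look("b",True); np.save("pose.npy",[o[0],o[1],Y]); print(ctrl.sense()["clock"],ctrl.sense()["contact_force"],ctrl.sense()["joint_positions"])
E
```

```text
top (array([0.56125439, 0.20339745]), np.float32(-0.13654928), (72.16681671142578, 26.708715438842773))
a bar [0.55933447 0.17671933] -7.6050687 (128.39585876464844, 25.408954620361328) orig [0.52787788 0.167804  ]
 tab [244.4, 197.3] [0.50276512 0.18925189] pred [0.50078865 0.1915984 ]Traceback (most recent call last):
  File "<stdin>", line 16, in <module>
  File "<stdin>", line 16, in <lambda>
TypeError: 'NoneType' object is not subscriptable
```

```bash
cat >> h.py <<'E'
def bestq(p,Y):
    return min([q for q in quat(Y) if ctrl.ik(p,q) is not None],key=lambda q:abs(ctrl.ik(p,q)[5]))
def look(tag,f):
    i=optics.camera_info("wrist"); im=optics.capture("wrist")
    ce,yaw,s=bar2(im,i); o=world(ce,yaw,-.030,-.013,0)
    print(tag,"bar",ce,np.degrees(yaw),s,"orig",o[:2])
    g=im[:,:,::-1].copy()
    for P in [(-.03,.02,.086),(-.03,.025,.086),(-.045,.025,.086),(-.015,.025,.086),(.03,-.052,.064),(.03,.078,.064),(-.06,-.125,.012),(-.06,.2,.012),(.11,-.125,.012),(.11,.2,.012)]:
        u=proj(world(o,yaw,*P),i); cv2.circle(g,tuple(int(v) for v in np.round(u)),2,(255,0,255),-1)
    cv2.imwrite(f,g)
    t=optics.cut_out("bolt_tab","wrist")
    if t: print(" tab",t[0]["xy"],ray(t[0]["xy"],.07,i)[:2],"pred",world(o,yaw,-.03,.02,0)[:2])
    return o,yaw
E
python3 - <<'E'
from h import *
o,Y=np.array([.52788,.16780]),np.radians(-7.605)
p=world(o,Y,0,.045,.24); q=bestq(p,Y)
ctrl.move_to(p,q)
o,Y=look("b","pics/w2.png"); np.save("pose.npy",[o[0],o[1],Y]); s=ctrl.sense(); print(s["clock"],s["contact_force"],s["joint_positions"],s["opening"])
E
```

```text
b bar [0.55872424 0.17785913] -7.574015 (127.37625885009766, 25.375102996826172) orig [0.52727249 0.16892676]
 tab [233.0, 199.9] [0.5066393  0.19398169] pred [0.50017037 0.19270647]
5.725 [ 1.02711976 -1.04298732  0.86399891] [ 3.19351599e-01  2.36969249e-02  1.28301522e+00 -5.76828588e-05
  1.83298335e+00  4.53959530e-01] 0.046250890153443094
```

View pics/w2.png

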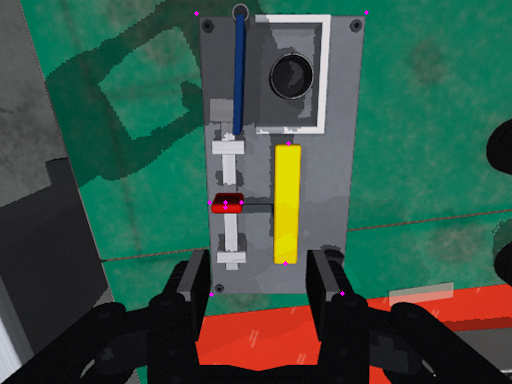

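The overlay fits the bar ends, the tab top (226,203) and the plate corners to within about 2 mm. Now I descend: one finger onto the bar (x=+30), the other behind the tab (x=-30, y=45).

```bash
python3 - <<'E'
from h import *
ox,oy,Y=np.load("pose.npy"); o=(ox,oy)
q=bestq(world(o,Y,0,.046,.11),Y)
ctrl.servo_line(world(o,Y,0,.046,.085),q,.12)
ctrl.sleep(.2); f0=ctrl.sense()["contact_force"]
h=ctrl.servo_line(world(o,Y,0,.046,.050),q,.03,threshold=2.0)
s=ctrl.sense(); print(h,s["position"],s["contact_force"]-f0,s["torque"],s["clock"])
i=optics.camera_info("wrist"); im=optics.capture("wrist"); cv2.imwrite("pics/w3.png",im[:,:,::-1])
cv2.imwrite("pics/s3.png",cv2.resize(optics.capture("side")[150:300,170:370,::-1],None,fx=4,fy=4))
E
```

```text
True [0.53309849 0.21445377 0.05845717] [0.82420016 0.94244339 1.92924988] [ 0.0628977  -0.17761558  0.0090195 ] 8.1917
```

View pics/s3.png

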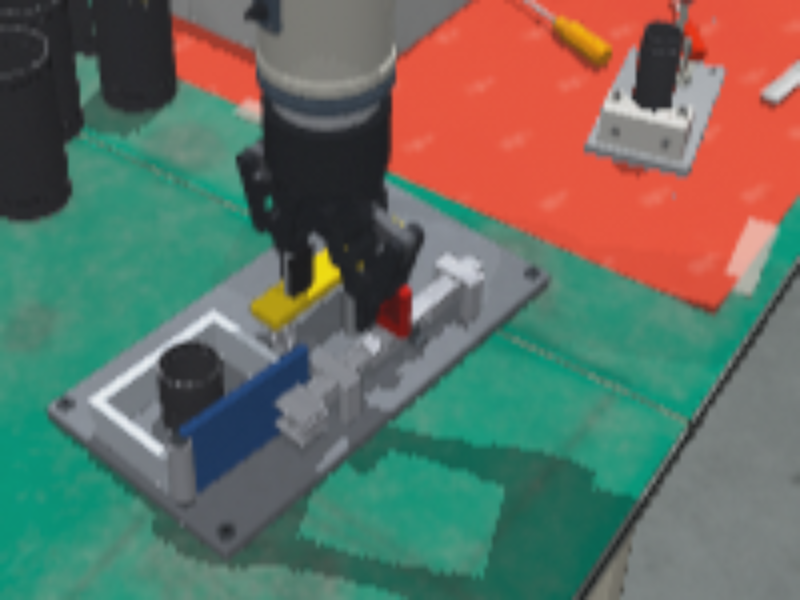

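View pics/w3.png

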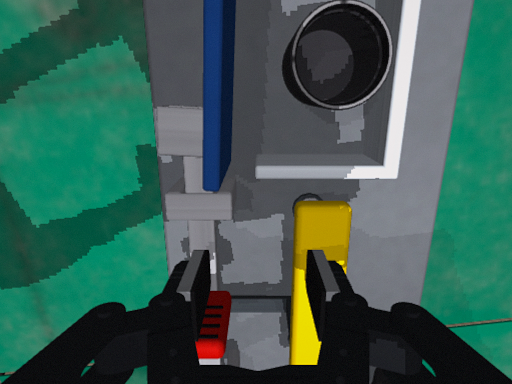

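Both fingers are where they should be: one on the bar, the other behind the tab over the bolt. Next I press down 10 mm, push the bolt to its stop and check.

```bash
python3 - <<'E'
from h import *
ox,oy,Y=np.load("pose.npy"); o=(ox,oy); z=.0483
q=bestq(world(o,Y,0,.046,z),Y)
def rep(t):
    s=ctrl.sense(); d=s["position"]-world(o,Y,0,0,0); f=s["contact_force"]; c,n=np.cos(Y),np.sin(Y)
    print(t,"fix y %.4f z %.4f"%(-n*d[0]+c*d[1],d[2]),"F fixt",np.round([c*f[0]+n*f[1],-n*f[0]+c*f[1],f[2]],1),round(s["clock"],2))
rep("contact")
print(ctrl.servo_line(world(o,Y,0,.046,z),q,.04,threshold=15)); ctrl.sleep(.1); rep("pressed")
for y in (.025,.005,-.024):
    h=ctrl.servo_line(world(o,Y,0,y,z),q,.04,threshold=16); rep((y,h))
    if h: break
cv2.imwrite("pics/s4.png",cv2.resize(optics.capture("side")[150:300,170:370,::-1],None,fx=4,fy=4))
E
```

```text
contact fix y 0.0459 z 0.0590 F fixt [ 0.4 -0.3  2.1] 8.29
True
pressed fix y 0.0461 z 0.0496 F fixt [-2.1 -1.1  6.1] 8.71
(0.025, False) fix y 0.0269 z 0.0496 F fixt [-1.5  4.3  6.5] 9.39
(0.005, False) fix y 0.0069 z 0.0496 F fixt [-0.1  5.4  6.3] 10.04
(-0.024, True) fix y -0.0169 z 0.0497 F fixt [0.3 2.5 2.6] 10.69
```

View pics/s4.png

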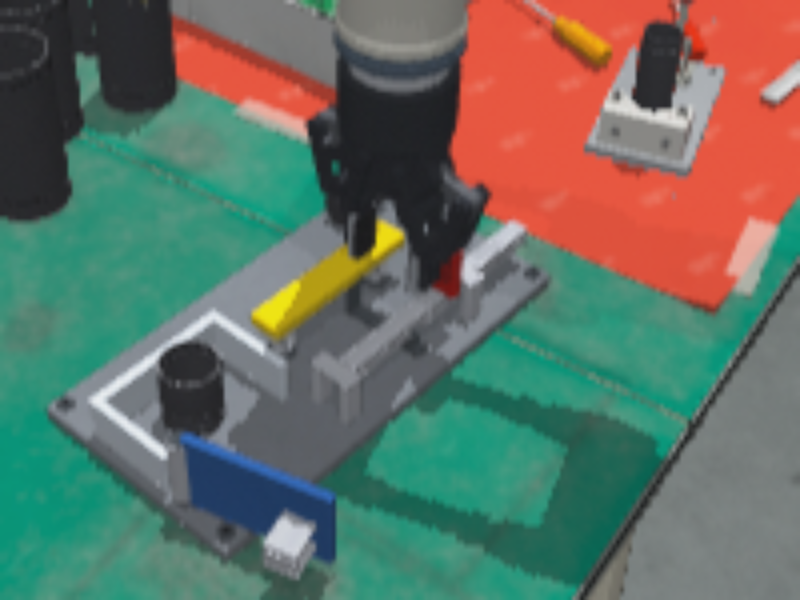

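The gate is wide open and the bolt reached its stop near the expected y of -16 mm. I'll push once more to confirm the stop, then lift off straight and check.

```bash
python3 - <<'E'
from h import *
ox,oy,Y=np.load("pose.npy"); o=(ox,oy); z=.0485
q=bestq(world(o,Y,0,-.016,z),Y)
def rep(t):
    s=ctrl.sense(); d=s["position"]-world(o,Y,0,0,0); f=s["contact_force"]; c,n=np.cos(Y),np.sin(Y)
    print(t,"fix y %.4f z %.4f"%(-n*d[0]+c*d[1],d[2]),"F fixt",np.round([c*f[0]+n*f[1],-n*f[0]+c*f[1],f[2]],1),round(s["clock"],2))
    return -n*d[0]+c*d[1]
rep("now")
h=ctrl.servo_line(world(o,Y,0,-.024,z),q,.02,threshold=12); y=rep(h)
ctrl.servo_line(world(o,Y,0,y,.075),q,.05); rep("up")
ctrl.servo_line(world(o,Y,0,y+.005,.24),q,.15); 
ctrl.servo_line(world(o,Y,0,.03,.26),q,.15); rep("clear")
i=optics.camera_info("wrist"); im=optics.capture("wrist"); cv2.imwrite("pics/w5.png",im[:,:,::-1])
print(bar2(im,i)) 
for y in (.02,-.032): print(y,"tab top expected px",proj(world(o,Y,-.03,y,.086),i))
cv2.imwrite("pics/s5.png",cv2.resize(optics.capture("side")[150:300,170:370,::-1],None,fx=4,fy=4))
E
```

```text
now fix y -0.0169 z 0.0497 F fixt [-0.6  2.8  2.1] 10.74
True fix y -0.0168 z 0.0498 F fixt [-0.2  1.3  2.2] 10.99
up fix y -0.0170 z 0.0748 F fixt [-0.7  0.2 -0.4] 11.64
clear fix y 0.0299 z 0.2592 F fixt [ 0.2 -0.3 -0.7] 13.35
(array([0.55858636, 0.17723642]), np.float32(-0.13239545), (127.01754760742188, 25.549280166625977))
0.02 tab top expected px [227.74663402 187.3327364 ]
-0.032 tab top expected px [229.09024142 235.34271188]
```

View pics/s5.png

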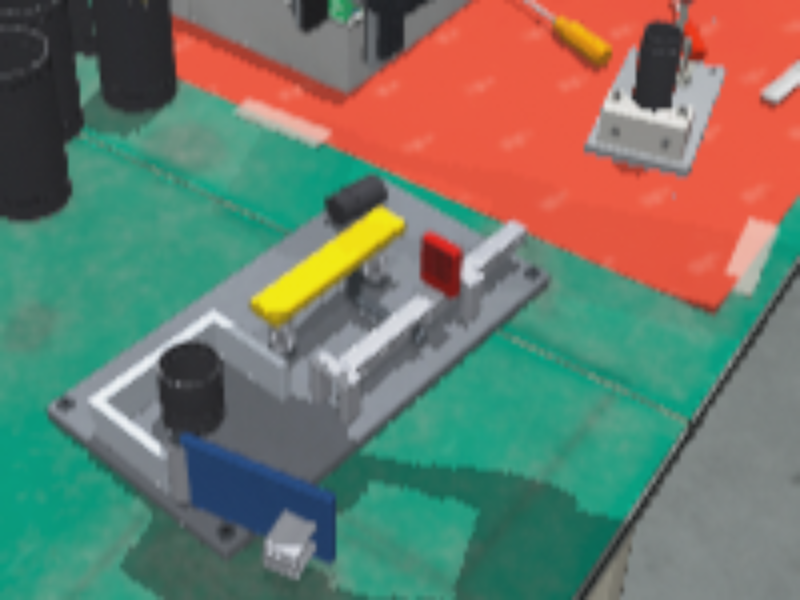

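View pics/w5.png

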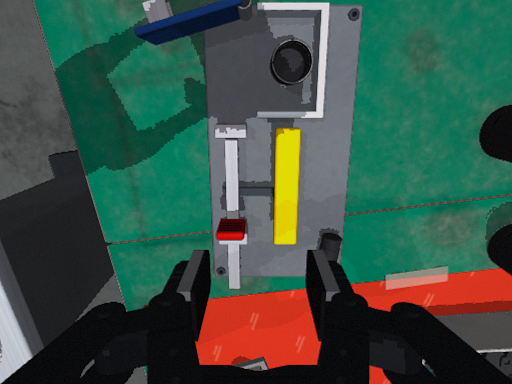

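The gate is open at about 75°, the torch is in place and the bar looks up. The tab sits at (231,230), against a predicted row of 235 for its top centre. I'll check the bolt's travel by projecting the tab's full box against the red mask, for this image and the earlier one.

```bash
cat > chk.py <<'E'
from h import *
from scipy.optimize import minimize_scalar
ox,oy,Y=np.load("pose.npy"); o=(ox,oy)
def tabfit(im,i):
    l,s,c=blob(im,"red"); e=proj(world(o,Y,-.03,-.005,.065),i)
    h=cv2.cvtColor(im,cv2.COLOR_RGB2HSV).astype(int)
    m=((h[...,0]<8)|(h[...,0]>172))&(h[...,1]>150)&(h[...,2]>40)
    k=np.zeros(m.shape,bool); a,b=[int(v) for v in e]; k[max(b-70,0):b+45,a-35:a+35]=1
    m&=k; r=np.argwhere(m); print(" red rows",r[:,0].min(),r[:,0].max(),"cols",r[:,1].min(),r[:,1].max())
    best=[]
    for d in np.arange(-.01,.062,.001):
        P=[proj(world(o,Y,-.03+a*.015,.02-d+b*.005,z),i) for a in(-1,1) for b in(-1,1) for z in(.044,.086)]
        t=np.zeros(m.shape,np.uint8); cv2.fillConvexPoly(t,cv2.convexHull(np.round(P).astype(np.int32)),1); t=t>0
        best.append(((t&m).sum()/(t|m).sum(),round(d,3)))
    print(" best IoU,d",sorted(best)[::-1][:3])
E
python3 - <<'E'
from chk import *
i=optics.camera_info("wrist"); tabfit(optics.capture("wrist"),i)
i=optics.camera_info("side"); tabfit(optics.capture("side"),i)
tabfit(cv2.imread("pics/side0.png")[:,:,::-1].copy(),i)
# bar heights: fit z in side view from row of bar, before/after
for im in (cv2.imread("pics/side0.png")[:,:,::-1].copy(),optics.capture("side")):
    l,s,c=blob(im,"bar"); k=1+np.argmax(s[1:,4]); print("bar side",s[k],c[k])
for z in (.064,.058): print(z,proj(world(o,Y,.03,.013,z),i))
E
```

```text
red rows 219 238 cols 216 245
 best IoU,d [(np.float64(0.6278409090909091), np.float64(0.051)), (np.float64(0.6260623229461756), np.float64(0.055)), (np.float64(0.6260623229461756), np.float64(0.054))]
 red rows 151 223 cols 238 307
 best IoU,d [(np.float64(0.046172539489671933), np.float64(0.05)), (np.float64(0.04606060606060606), np.float64(0.051)), (np.float64(0.046023415421881306), np.float64(0.057))]
 red rows 151 233 cols 238 307
 best IoU,d [(np.float64(0.04941743672157493), np.float64(0.001)), (np.float64(0.04937775993576877), np.float64(-0.002)), (np.float64(0.049357945425361156), np.float64(0.004))]
bar side [233 202  38  29 370] [251.36216216 216.11891892]
bar side [233 202  38  29 369] [251.32791328 216.1300813 ]
0.064 [251.87444562 214.31941402]
0.058 [251.88791154 215.95107421]
```

The bar has the same side-view centroid as at the start: it moved 0.01 px, and 6 mm would be 1.6 px. So the catch is up, which is only possible from 48 mm of bolt travel, and the tab fit gives about 51 mm. I'm handing in.

```bash
python3 -c "
from rig import ctrl
print(ctrl.sense()['clock']); ctrl.close_job()"
```

```text
13.6
the job is handed in; nothing more can be done
```

The gate is unbolted and standing open, the catch is back up, and I handed the job in at 13.6 s on the robot's clock. The interface gave no verdict.

**What I did:** I set the jaws across the fixture with a 46 mm opening. One fingertip pressed the yellow bar down about 10 mm while the other pushed the red tab back until it hit its stop. A second push moved it no further. Then I lifted straight off and moved the arm clear.

**Last checks:**
- **Gate:** it is wide open in both views, at about 75° by eye; I did not measure the angle.
- **Catch:** the bar's position in the side view matches the start to about 0.05 px, where being 6 mm down would show as about 1.6 px. So it is up again.
- **Bolt:** the tab fits a bolt travel of about 50–55 mm. The catch being up also means at least 48 mm.
- **Loose things:** the torch head and lamp tube look unmoved. The hex key and the two screwdrivers were away from the arm's work and I did not check them separately.
- **Robot:** it is touching nothing.

**Checks that failed or disagreed:**
- **Network mask of the bar:** it had stray pixels and gave wrong fixture angles (about ±40–45° from the top and side views). I used a colour mask from the wrist camera instead.
- **Final tab fit:** the overlap was weak (0.63 from the wrist). The side-view fit picked up other red areas, so I only counted it as rough support.
- **Press-down move:** it stopped on its 15 N force limit about 1 mm early, at an estimated 9–10 mm down, still past the 7 mm needed to free the bolt.

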